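Seat a kinematic stage top and load its cassette tray

TASK

Lift the metal stage top by its bridge handle and lower it gently onto the kinematic base, so that its three ball feet settle fully into the cone, the groove and the flat seat. Once it is seated and released, slide the cassette tray, nose first, along the guides under the bridge until it is home against the stop, with the test cassette still lying in its pocket and the stage top still fully seated; leave both released. Do not disturb the other things on the table.

Things in the scene. Friction and masses are not known exactly. Their poses are not given: they have to be found in the camera images.
- base: Fixed kinematic base: aluminium plate 130 (x) x 120 (y) x 12 mm on the table, origin at the centre of its underside, z up, yaw up to 0.3 rad. It carries three polished steel seats of different shape: a round puck with a conical hollow, a block with a V groove, a lower flat round pad.
- cone_seat (a point): Where the ball foot's centre lies when settled in the cone: (-45, -40, 25.9) mm in the base's frame, axes as the base's. Puck 30 mm across, top 28 mm above the table, mouth of the cone 20 mm wide, walls 55 degrees from level: a foot set down up to about 5 mm off centre slides in by itself.
- groove_seat (a point): The same for the V groove: (45, -40, 25.9) mm in the base's frame. Block 32 x 31 mm, top 28 mm above the table; the groove runs along x, 20 mm wide at its mouth, walls 55 degrees from level.
- flat_seat (a point): The same for the flat pad: (0, 45, 25.9) mm in the base's frame. Pad 30 mm across, top 18.9 mm above the table.
- stage_grip (a point): Middle of the stage top's bridge handle, the place to grip; axes are the stage top's (x along the handle bar, z up). Bar 60 (x) x 14 (y) x 22 mm on two posts; its underside is 26 mm above the plate. This point is over the plate's centre and the centre of mass, 62 mm above the bottoms of the balls; with the stage top seated it is 80.9 mm above the table, over the base's origin.
- stage: The loose stage top, 0.55 to 0.85 kg: aluminium plate 120 (x) x 112 (y) x 8 mm on three steel balls of 14 mm diameter, plate top 25 mm above their bottoms; it starts standing on them on the table. Origin 62 mm below stage_grip, between the balls, same axes. Seated, its axes agree with the base's. A hard sideways push, or some 5 N down on the tray's protruding handle, unseats it.
- foot_cone (a point): Centre of the ball foot that belongs in the cone; (-45, -40, -55) mm from stage_grip, in the stage top's axes.
- foot_groove (a point): Centre of the ball foot that belongs in the groove; (45, -40, -55) mm from stage_grip.
- foot_flat (a point): Centre of the ball foot that belongs on the flat; (0, 45, -55) mm from stage_grip.
- handle_home (a point): Point of the stage top, (0, -81, -3) mm from stage_grip, same axes: where the tray's handle is when the tray lies home on the plate, nose at the stop. The tray's channel runs along y under the bar, between black guide rails 8 mm high and 39 mm apart that flare open at -y, the mouth; a stop bar 8 mm high closes it at +y (inner face at y = +50 mm). The tray travels along +y.
- tray_handle (a point): Grip point of the loose tray's black handle post (18 x 18 mm, 4 to 46 mm above the underside), 34 mm above the tray's underside; axes are the tray's (y to its nose, z up). Grey tray, 0.09 kg, 34 (x) x 140 (y) mm, floor 4 mm thick, pocket rim 8 mm high; nose 131 mm ahead (+y) of this point, tail 9 mm behind. It starts flat on the table, nose roughly to world +y.
- tray_pocket (a point): Middle of the cassette's place in the tray's pocket (74 x 24 mm inside): (0, +91) mm from the handle, 6.5 mm above the tray's underside.
- cassette_center (a point): Middle of the loose white test cassette, 20 (x) x 70 (y) x 5 mm, that lies in the tray's pocket from the start.
- timer: Bystander: white bench timer 62 x 62 x 15 mm, origin at the centre of its underside.
- buffer_bottle: Bystander: small white dropper bottle, 29 mm across, 71 mm high, origin at the centre of its underside.
- marker: Bystander: black and white marker pen 17 x 135 x 16 mm lying on the table, origin at the centre of its underside.
- tweezers: Bystander: steel tweezers 15 x 127 x 9 mm lying on the table, origin at the centre of the underside.
There are look-alikes about, which are no part of the job. There is more than one size of the base; the job needs the larger.

How it is judged:
By the outcome, as a careful person would: the job done as asked, in the order asked, and still so for the second after the job is handed in, with the robot touching nothing.
It also fails if it takes over 64 s, if anything falls off the work surface, if the arm or the gripper's body presses on something with over 40 N, if the wrist force passes 120 N, or if a joint passes its speed limit or range.

ROBOT

A 6-joint arm with a two-finger parallel gripper is mounted at the origin on a cart in front of the work surface, level with it; the furniture and walls round the work are solid. World frame = base frame: x ahead of the robot, y to its left, z up, the work surface at z = 0. Lengths are in m, angles in degrees, forces in N, time in s.
With the tool pointing down it reaches from about 0.3 to 0.75 m from the base axis. Payload 8.5 kg.
Tool frame: the origin (TCP) lies midway between the tips of the shut fingers; the grasp point (between the pads) lies 19 mm behind it (env.tcp_to_grasp is the z of the grasp point in the tool frame, in m); z points along the fingers, y is the line along which they close (so a half turn about z gives the same grasp; the last joint's range is limited). The gripper opens to 85 mm and grips with 20 to 120 N. Pads are 22 mm wide; open, the fingers measure 114 mm over their backs; the gripper's body (76 mm by 85 mm) begins 54 mm behind the grasp point. The pads swing forward as they close: fully open they stand 13 mm farther back than shut.
Start: joints at [-12.336, 21.807, 74.336, -0, 83.858, -12.336], TCP at [0.55, 0, 0.231] pointing down, gripper open.
Joint ranges: [-178.18, 178.18], [-50.72, 133.34], [12.68, 142.11], [-81.47, 261.47], [9.98, 163.14], [-165.26, 165.26]. Speed limits (degrees/s): [136.94, 136.94, 180, 180, 180, 180].

INTERFACE

Orientations are given as a 3x3 rotation matrix whose columns are the frame's x, y, z axes.
In Python, from rig import env, imaging, job, models gives the robot as it stands. The module is installed in compiled form; this text tells all that it offers.
- The arm moves only by the tool jog_arm, never from a script. Its argument "plan" is text: rows parted by semicolons, each of 7 numbers parted by spaces: the turn, a rotation vector about the tool's x, y, z in degrees, then the shift along the tool's x, y, z in cm, then the closure in counts, from 0 (fully open) to 255 (shut). In form: rx ry rz x y z claw; .... A call has 1 to 10 rows; each row shifts and turns the commanded pose from where the row before left it, along the tool's axes as they then stand; what a row does not reach is not made up. A row lasts 1/12 s, in which the tool goes at most 41.7 mm and 7.16 degrees, less where a joint would pass 70% of its speed; a pose out of reach is approached as far as the arm can. A call with a gripper value outside its range is refused whole. The fingers move at their own pace and stop on an object; "grip_force" is the grip in N (left out, the last holds). Time passes only in rows, so rows that do not move let the fingers close. It gives the time, the measured TCP pose, the force, the opening and the grip force at its end, in the units of the state.
- env.observe(): the state, without advancing time (a new reading comes with each control period).
- imaging.get_image(name): name is "scene" or "side" or "wrist"; returns a dict with "pixels" (400x640x3 uint8, red, green, blue), "depth" (400x640 float32, m along the optical axis (not along the pixel's ray), 0 where there is no reading), "fov_y" (degrees; the focal length in pixels is half the picture's height over the tangent of half this angle, whatever the lens; pixels are square), "cx", "cy" (the principal point, pixels), "distortion" ([k1, k2, p1, p2, k3] as OpenCV has them; the pictures are not rectified), "world_from_camera" (4x4, takes a point from camera to world coordinates). Camera axes: x right, y down, z forward; pixel columns grow to the right and rows downward; lengths in m; the calibration is good to about 2 mm. A picture is of the moment at which its call begins.
- job.close_job(): hands the job in; it is judged then, once.
Trained networks look in the newest picture that a camera, given by its name, has taken for a name from the list of things; names that differ only in an ending like _2 or _b are one class to them, and where a whole thing is asked for, a point or a joint stands for the part that bears it (a point fixed in the world has none). Each returns a list of dicts, best first, with "confidence" (0 to 1); they miss things now and then, are a little off and sometimes report something else, mostly with a low value. They report only what shows in the picture. A call takes as long as a camera call. They do not tell look-alikes from the thing itself.
- models.outline_of(camera, query): "region" (400x640 bool, what is visible of it) and "bbox" ([centre column, centre row, width, height] in pixels, round what is visible of it).
- models.tip_of(camera, query): "at" ([column, row] in pixels: a listed point, or the origin of a listed thing).
The state is a dict: "time_s": time; "q": joint angles; "qvel": joint speeds; "joint_efforts": joint torques, N m; "position": TCP position; "tool_rot": TCP orientation; "ft_force": force on the tool from outside, world axes, zero at the start; "wrist_torque": the same for the moment, N m; "grip_width": finger opening in m; "gripper_force": force on a finger pad.
Only numpy, scipy, OpenCV 4.12 (cv2) and the standard library are available. Lean on these libraries where they do the work, as an engineer would, in place of code of your own. Each camera call takes 0.05 s, during which the arm holds its last target. There are 200 camera calls.

## Working session

There is one attempt and no reset: what is moved stays moved. The work goes in short steps, Python scripts to look and compute and a tool call to move; the robot and the scene stay as the last step left them, time stands still between calls to the robot, and variables do not carry over. Pictures are saved under pics/ and viewed, at most 10 in all, crops included, and the job is handed in when it is done.

Besides the shell and the picture viewer there is one more tool, called after "Call:" by a JSON object that holds its "fn" and its "kwargs", one argument or row to a line. jog_arm: Moves the arm, as the interface text tells. Its arguments: {"type":"object","properties":{"plan":{"type":"string"},"grip_force":{"type":"number"}},"required":["plan"]}

```bash
mkdir -p pics; cat > h.py <<'E'
import numpy as np, cv2
from rig import env, imaging, job, models
def cam(n):
    d=imaging.get_image(n); h=d["pixels"].shape[0]
    f=h/2/np.tan(np.radians(d["fov_y"])/2)
    d["K"]=np.array([[f,0,d["cx"]],[0,f,d["cy"]],[0,0,1]]); d["D"]=np.array(d["distortion"],float); return d
def ray(d,uv):
    p=cv2.undistortPoints(np.array(uv,float).reshape(-1,1,2),d["K"],d["D"])[:,0]
    T=np.array(d["world_from_camera"]); r=np.c_[p,np.ones(len(p))]@T[:3,:3].T
    return T[:3,3],r
def onz(d,uv,z):
    o,r=ray(d,uv); return o+r*((z-o[2])/r[:,2])[:,None]
def cloud(d,mask=None):
    m=(d["depth"]>0) if mask is None else mask&(d["depth"]>0)
    v,u=np.nonzero(m); o,r=ray(d,np.c_[u,v]); return o+r*d["depth"][v,u][:,None],u,v
def save(d,name): cv2.imwrite(f"pics/{name}.png",d["pixels"][:,:,::-1])
E
python3 - <<'E'
from h import *
print(env.tcp_to_grasp, env.observe()["time_s"])
Z=dict(cone_seat=.0259,groove_seat=.0259,flat_seat=.0259,stage_grip=.062,foot_cone=.007,foot_groove=.007,foot_flat=.007,handle_home=.059,tray_handle=.034,tray_pocket=.0065,cassette_center=.0065,timer=0,buffer_bottle=0,marker=0,tweezers=0,base=0)
for c in("scene","side","wrist"):
    d=cam(c); save(d,c+"0")
    for q,z in Z.items():
        for t in models.tip_of(c,q)[:3]:
            print(c,q,round(t["confidence"],2),np.round(t["at"],0),np.round(onz(d,[t["at"]],z)[0],3))
E
```

```text
-0.0187 0.0
scene cone_seat 0.76 [373. 350.] [ 0.368 -0.398  0.026]
scene cone_seat 0.63 [308. 165.] [0.66  0.119 0.026]
scene cone_seat 0.44 [255. 196.] [0.46  0.09  0.026]
scene groove_seat 0.63 [398. 326.] [ 0.435 -0.397  0.026]
scene groove_seat 0.48 [250. 202.] [0.438 0.076 0.026]
scene flat_seat 0.77 [242. 182.] [0.472 0.17  0.026]
scene flat_seat 0.69 [248. 199.] [0.441 0.093 0.026]
scene flat_seat 0.67 [359. 311.] [ 0.406 -0.33   0.026]
scene stage_grip 0.68 [326. 205.] [ 0.541 -0.089  0.062]
scene stage_grip 0.56 [385. 263.] [ 0.502 -0.303  0.062]
scene foot_cone 0.63 [331. 240.] [ 0.511 -0.144  0.007]
scene foot_cone 0.46 [250. 200.] [0.456 0.109 0.007]
scene foot_groove 0.72 [351. 223.] [ 0.589 -0.131  0.007]
scene foot_flat 0.7 [315. 217.] [ 0.536 -0.057  0.007]
scene foot_flat 0.46 [258. 196.] [0.479 0.109 0.007]
scene handle_home 0.95 [359. 216.] [ 0.572 -0.166  0.059]
scene handle_home 0.46 [280. 185.] [0.511 0.048 0.059]
scene tray_handle 0.86 [418. 282.] [ 0.537 -0.362  0.034]
scene tray_pocket 0.74 [385. 264.] [ 0.547 -0.272  0.006]
scene cassette_center 0.65 [388. 
[... 1890 characters left out ...]
ot_cone 0.97 [292. 269.] [ 0.518 -0.14   0.007]
wrist foot_groove 0.56 [359. 258.] [ 0.608 -0.123  0.007]
wrist foot_flat 0.65 [307. 206.] [ 0.539 -0.05   0.007]
wrist handle_home 0.57 [144.  41.] [0.393 0.129 0.059]
wrist handle_home 0.41 [257.  50.] [0.496 0.122 0.059]
wrist tray_pocket 0.8 [319. 347.] [ 0.555 -0.273  0.007]
wrist cassette_center 0.81 [318. 345.] [ 0.553 -0.268  0.007]
wrist timer 0.74 [419. 184.] [ 0.68  -0.023  0.   ]
wrist timer 0.33 [218.  92.] [ 0.438  0.086 -0.   ]
wrist buffer_bottle 0.83 [142.  41.] [0.361 0.138 0.   ]
wrist marker 0.63 [443.  36.] [0.688 0.144 0.   ]
wrist tweezers 0.15 [442.  32.] [0.687 0.148 0.   ]
wrist base 0.9 [258.  46.] [0.487 0.134 0.   ]
```

```bash
python3 -c "
import cv2,numpy as np
a=cv2.imread('pics/scene0.png');b=cv2.imread('pics/wrist0.png')
cv2.imwrite('pics/s0c.png',cv2.resize(a[130:400,170:490],None,fx=2.2,fy=2.2))"
```

```text
(no output)
```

View pics/s0c.png

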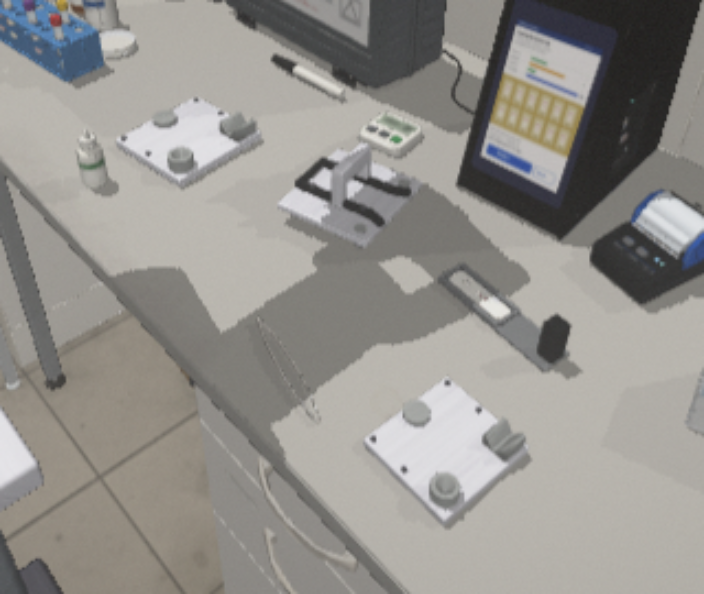

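View pics/wrist0.png

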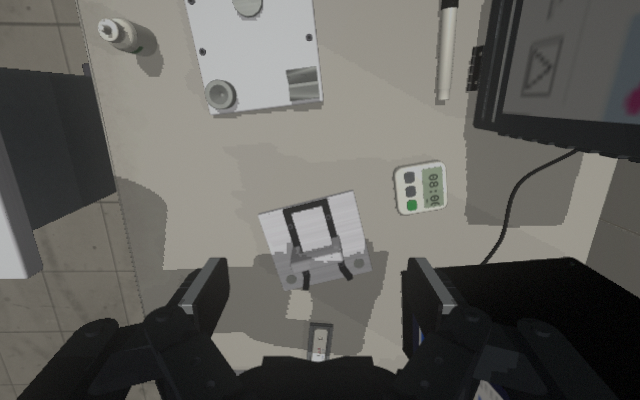

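The scene shows two bases: A at about crop (190,140) and B at about (445,450). The cone-to-groove spacing is about 92 mm on A and 70 mm on B, so A, at roughly (0.487, 0.12), is the larger. The wrist view shows the stage near (318,245) with its mouth toward image bottom, which is world -y.

```bash
cat >> h.py <<'E'
def rect(P,c,r,z0,z1):
    m=(np.hypot(P[:,0]-c[0],P[:,1]-c[1])<r)&(P[:,2]>z0)&(P[:,2]<z1)
    Q=P[m]
    if len(Q)<20: return len(Q)
    (x,y),(w,h),a=cv2.minAreaRect((Q[:,:2]*1000).astype(np.float32))
    return len(Q),np.round([x,y,w,h,a],1),np.round(np.median(Q[:,2])*1000,1)
E
python3 - <<'E'
from h import *
o=env.observe(); print(o["position"],np.round(o["tool_rot"],3),o["grip_width"])
for c in("scene","side","wrist"):
    d=cam(c); P,u,v=cloud(d)
    print(c,"baseA",rect(P,(.487,.13),.1,.006,.016),"baseB",rect(P,(.4,-.37),.09,.006,.016))
    print(" stage plate",rect(P,(.55,-.09),.1,.018,.029)," bar",rect(P,(.55,-.09),.06,.066,.08)," tray handle",rect(P,(.537,-.37),.04,.038,.06))
    print(" groove/cone tops",rect(P,(.536,.093),.03,.024,.032),rect(P,(.444,.086),.03,.024,.032),rect(P,(.475,.171),.03,.0155,.022)," tray",rect(P,(.548,-.29),.08,.002,.012))
    print(" table",np.round(np.median(P[(np.abs(P[:,0]-.45)<.1)&(np.abs(P[:,1])<.1)&(np.abs(P[:,2])<.01)][:,2])*1000,1))
E
```

```text
[5.49980815e-01 3.25978116e-06 2.31320350e-01] [[ 0.  1.  0.]
 [ 1. -0. -0.]
 [-0.  0. -1.]] 0.08543872737261694
scene baseA (1108, array([484.4, 125.9, 131.1, 123. ,   7. ]), np.float64(12.0)) baseB (2322, array([ 403.3, -366. ,   92.7,  100.4,   88.3]), np.float64(8.8))
 stage plate (1156, array([549.4, -94.5, 122.8, 113.1,  14.9]), np.float64(24.8))  bar (122, array([548.8, -94.8,  58.9,  13.8,  16. ]), np.float64(71.9))  tray handle (97, array([ 544.3, -364.3,   18.7,   18. ,   82.9]), np.float64(45.3))
 groove/cone tops (59, array([533.9,  91.9,  32.8,  32.4,   5.3]), np.float64(27.2)) (63, array([444.9,  80.9,  27.8,  28.7,  23. ]), np.float64(27.7)) (60, array([479. , 172.1,  28.4,  27.2,  57.5]), np.float64(19.1))  tray (824, array([ 547.4, -291.4,  146. ,  139.8,   18.3]), np.float64(5.6))
 table -0.2
side baseA (612, array([482. , 128. , 133.7, 128. ,   6.4]), np.float64(11.8)) baseB (859, array([ 401.3, -368.1,   97.4,  101.9,   88.8]), np.float64(9.0))
 stage plate (607, array([545.6, -95.6, 126.8, 115.2,  14.3]), np.float64(24.7))  bar (70, array([546. , -94.9,  59.8,  1
[... 337 characters left out ...]
tray (403, array([ 549.4, -288.6,  149.2,  148.2,   45.4]), np.float64(5.5))
 table -0.3
wrist baseA (11199, array([487.1, 125.6, 130.7, 112.8,   7. ]), np.float64(12.2)) baseB 13
 stage plate (5802, array([550.9, -93.3, 119.9, 112.5,  15.1]), np.float64(25.2))  bar (693, array([550.9, -93.3,  59.5,  15. ,  15. ]), np.float64(72.7))  tray handle 0
 groove/cone tops (508, array([536.5,  94.8,  31.9,  30.7,   7.2]), np.float64(27.8)) (520, array([4.467e+02, 8.380e+01, 2.960e+01, 2.820e+01, 1.000e-01]), np.float64(27.8)) (398, array([4.811e+02, 1.653e+02, 2.890e+01, 1.460e+01, 1.000e-01]), np.float64(19.0))  tray (862, array([ 555.5, -262.5,   70.4,  106.8,   88.2]), np.float64(7.2))
 table 0.0
```

Call:
{"fn": "jog_arm", "kwargs": {
  "plan": "0 0 0 -2.33 0.02 2 0; 0 0 0 -2.33 0.02 2 0; 0 0 0 -2.33 0.02 2 0; 0 0 0 -2.34 0.03 2 0; 0 0 7 0 0 0 0; 0 0 7 0 0 0 0; 0 0 7 0 0 0 0; 0 0 7 0 0 0 0; 0 0 7 0 0 0 0; 0 0 7 0 0 0 0",
  "grip_force": 50
}}

```text
time_s: 3.53
position: [0.5509, -0.0934, 0.1513]
tool_rot: [[0.674, 0.739, 0.0], [0.739, -0.674, -0.0], [0.0, 0.0, -1.0]]
ft_force: [-0.2, 0.3, 0.2]
grip_width: 0.0855
gripper_force: 0.0
```

Call:
{"fn": "jog_arm", "kwargs": {
  "plan": "0 0 7 0 0 0 0; 0 0 7 0 0 0 0; 0 0 7 0 0 0 0; 0 0 7 0 0 0 0; 0 0 5 0 0 0 0; 0 0 0 0 0 0 0; 0 0 0 0 0 0 0"
}}

```text
time_s: 4.12
position: [0.5509, -0.0933, 0.1514]
tool_rot: [[0.965, 0.262, 0.0], [0.262, -0.965, -0.0], [0.0, 0.0, -1.0]]
ft_force: [0.2, 0.3, 0.0]
grip_width: 0.0855
gripper_force: 0.0
```

```bash
python3 - <<'E'
from h import *
o=env.observe(); print(o["position"],np.round(o["tool_rot"],4),o["grip_width"],np.round(o["q"],1))
d=cam("wrist"); save(d,"w1"); P,u,v=cloud(d)
print(rect(P,(.55,-.09),.1,.018,.029)," bar",rect(P,(.55,-.09),.06,.066,.08))
E
```

```text
[ 0.55092336 -0.09331403  0.15135442] [[ 9.652e-01  2.615e-01  1.000e-04]
 [ 2.615e-01 -9.652e-01 -0.000e+00]
 [ 1.000e-04  1.000e-04 -1.000e+00]] 0.08548642941157134 [-21.8  26.7  80.4  -0.   73.   53.1]
(11744, array([550.2, -93.6, 120.3, 111.9,  15. ]), np.float64(25.1))  bar (1327, array([551. , -93.3,  58.9,  13.8,  14.7]), np.float64(72.8))
```

Call:
{"fn": "jog_arm", "kwargs": {
  "plan": "0 0 0 0 0 3 0; 0 0 0 0 0 3 0; 0 0 0 0 0 2.5 0; 0 0 0 0 0 1.5 0; 0 0 0 0 0 0.8 0; 0 0 0 0 0 0 120; 0 0 0 0 0 0 160; 0 0 0 0 0 0 255; 0 0 0 0 0 0 255; 0 0 0 0 0 0 255",
  "grip_force": 60
}}

```text
time_s: 5.0
position: [0.5513, -0.0934, 0.0442]
tool_rot: [[0.966, 0.259, 0.002], [0.259, -0.966, -0.001], [0.001, 0.001, -1.0]]
ft_force: [-1.5, -0.3, 0.1]
grip_width: 0.0256
gripper_force: 0.0
```

Call:
{"fn": "jog_arm", "kwargs": {
  "plan": "0 0 0 0 0 0 255; 0 0 0 0 0 0 255; 0 0 0 0 0 0 255; 0 0 0 0 0 0 255"
}}

```text
time_s: 5.33
position: [0.5511, -0.0932, 0.0441]
tool_rot: [[0.966, 0.259, 0.001], [0.259, -0.966, -0.0], [0.001, 0.0, -1.0]]
ft_force: [-1.2, 1.9, 6.0]
grip_width: 0.013
gripper_force: 60.7
```

Call:
{"fn": "jog_arm", "kwargs": {
  "plan": "0 0 0 0 0 -0.5 255; 0 0 0 0 0 -1 255; 0 0 0 0 0 -1.5 255; 0 0 0 0 0 -1.5 255; 0 0 0 0 0 -1.5 255; 0 0 0 0 0 -1 255; 0 0 0 0 0 0 255; 0 0 0 0 0 0 255"
}}

```text
time_s: 6.0
position: [0.5507, -0.0932, 0.1132]
tool_rot: [[0.966, 0.259, -0.0], [0.259, -0.966, 0.0], [-0.0, -0.0, -1.0]]
ft_force: [0.2, -0.5, -7.2]
grip_width: 0.0132
gripper_force: 59.0
```

Call:
{"fn": "jog_arm", "kwargs": {
  "plan": "0 0 4 0 0 0 255; 0 0 4 0 0 0 255; 0 0 0 -0.3 -2 0 255; 0 0 0 -0.5 -3 0 255; 0 0 0 -0.5 -3.3 0 255; 0 0 0 -0.5 -3.3 0 255; 0 0 0 -0.5 -3.3 0 255; 0 0 0 -0.5 -3.3 0 255; 0 0 0 -0.5 -2.8 0 255; 0 0 0 -0.34 -1.83 0 255"
}}

```text
time_s: 6.83
position: [0.485, 0.1312, 0.1122]
tool_rot: [[0.992, 0.123, -0.003], [0.123, -0.992, 0.0], [-0.003, -0.001, -1.0]]
ft_force: [0.7, -0.2, -7.5]
grip_width: 0.0131
gripper_force: 59.4
```

Call:
{"fn": "jog_arm", "kwargs": {
  "plan": "0 0 0 0 0 0 255; 0 0 0 0 0 0 255; 0 0 0 0 0 0 255"
}}

```text
time_s: 7.08
position: [0.4869, 0.1285, 0.1127]
tool_rot: [[0.993, 0.122, -0.001], [0.122, -0.993, -0.0], [-0.001, 0.0, -1.0]]
ft_force: [-0.4, 0.3, -7.3]
grip_width: 0.0128
gripper_force: 59.7
```

```bash
python3 - <<'E'
from h import *
o=env.observe(); p=o["position"]; print(p,np.round(o["tool_rot"],4),o["ft_force"])
for c in("scene","side","wrist"):
    d=cam(c); save(d,c+"2"); P,u,v=cloud(d)
    b=p[2]+.0187
    print(c,"plate",rect(P,p[:2],.1,b-.045,b-.03)," bar",rect(P,p[:2],.05,b+.004,b+.018), "base",rect(P,(.487,.129),.11,.006,.016))
    print(" groove/cone tops",rect(P,(.536,.095),.025,.024,.032),rect(P,(.447,.084),.025,.024,.032),rect(P,(.481,.173),.025,.0155,.022))
    m=(np.hypot(P[:,0]-p[0],P[:,1]-p[1])<.09)&(abs(P[:,2]-b+.037)<.004); Q=P[m]
    A=np.c_[Q[:,:2]-p[:2],np.ones(len(Q))]; print(" tilt",np.round(np.linalg.lstsq(A,Q[:,2],rcond=None)[0],4))
E
```

```text
[0.48685071 0.12846225 0.11271277] [[ 9.925e-01  1.219e-01 -1.100e-03]
 [ 1.219e-01 -9.925e-01 -3.000e-04]
 [-1.100e-03  2.000e-04 -1.000e+00]] [-0.36968476  0.34226338 -7.31547903]
scene plate (1003, array([484.6, 126.5, 121.3, 115.4,   6.9]), np.float64(93.3))  bar (113, array([481.9, 122.2,  33.2,  50.3,  60.4]), np.float64(141.2)) base (1015, array([484.7, 127. , 131.4, 123.8,   6.4]), np.float64(12.0))
 groove/cone tops (57, array([533.5,  92.5,  30.7,  33.6,   1.7]), np.float64(27.3)) (63, array([445.9,  81.2,  28.2,  29.5,   1.7]), np.float64(27.4)) (29, array([471.5, 171.3,  12.1,  23.8,   5.6]), np.float64(18.8))
 tilt [-0.0013  0.0005  0.0934]
side plate (551, array([481.4, 128.2, 124.3, 122.3,   7.4]), np.float64(93.5))  bar (74, array([481.7, 121.2,  37.6,  56.4,  71.6]), np.float64(141.9)) base (614, array([482.5, 125.3, 132.9, 124.7,   6.7]), np.float64(11.8))
 groove/cone tops (38, array([532.9,  91.7,  32.4,  36.3,  10.4]), np.float64(26.6)) (39, array([444. ,  80.6,  31.5,  29.9,  33.3]), np.float64(26.9)) (35, array([474.7, 172.9,  34.5,  27.1,  85.1]), np.float64(19.0))
 tilt [0.002  0.0027 0.0937]
wrist plate (22162, array([487. , 127.6, 119.1, 113.8,   7. ]), np.float64(93.9))  bar (4665, array([488.4, 125.4,  58. ,  37.8,  28.2]), np.float64(141.5)) base (2481, array([543.7, 135.4,  15.3, 119.7,   6.9]), np.float64(12.4))
 groove/cone tops (313, array([547.2,  95.6,   9.2,  31.2,   6.7]), np.float64(27.9)) 0 0
 tilt [-0.0043 -0.0003  0.094 ]
```

View pics/scene2.png

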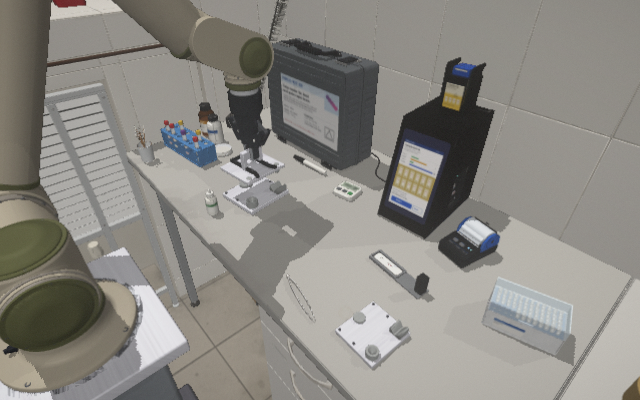

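Call:
{"fn": "jog_arm", "kwargs": {
  "plan": "0 0 0 0 -0.05 1 255; 0 0 0 0 0 1.2 255; 0 0 0 0 0 1 255; 0 0 0 0 0 0.6 255; 0 0 0 0 0 0.3 255; 0 0 0 0 0 0.15 255; 0 0 0 0 0 0.15 255; 0 0 0 0 0 0.1 255; 0 0 0 0 0 0.1 255; 0 0 0 0 0 0 255"
}}

```text
time_s: 8.07
position: [0.4869, 0.1294, 0.0674]
tool_rot: [[0.993, 0.122, 0.0], [0.122, -0.993, 0.0], [0.0, 0.0, -1.0]]
ft_force: [0.5, 0.0, -8.3]
grip_width: 0.0131
gripper_force: 59.6
```

Call:
{"fn": "jog_arm", "kwargs": {
  "plan": "0 0 0 0 0 0.1 255; 0 0 0 0 0 0.1 255; 0 0 0 0 0 0.05 255; 0 0 0 0 0 0.05 255; 0 0 0 0 0 0 255; 0 0 0 0 0 0 255"
}}

```text
time_s: 8.57
position: [0.4869, 0.1294, 0.0643]
tool_rot: [[0.993, 0.122, -0.0], [0.122, -0.993, 0.0], [-0.0, -0.0, -1.0]]
ft_force: [0.6, -0.3, -7.9]
grip_width: 0.0132
gripper_force: 59.6
```

Call:
{"fn": "jog_arm", "kwargs": {
  "plan": "0 0 0 0 0 0.05 255; 0 0 0 0 0 0.05 255; 0 0 0 0 0 0.03 255; 0 0 0 0 0 0 255; 0 0 0 0 0 0 255"
}}

```text
time_s: 8.98
position: [0.4871, 0.1292, 0.0632]
tool_rot: [[0.993, 0.122, 0.001], [0.122, -0.993, -0.0], [0.001, 0.0, -1.0]]
ft_force: [0.0, -3.1, -3.9]
grip_width: 0.0131
gripper_force: 60.3
```

Call:
{"fn": "jog_arm", "kwargs": {
  "plan": "0 0 0 0 0.03 0 255; 0 0 0 0 0.02 0.03 255; 0 0 0 0 0 0.03 255; 0 0 0 0 0 0 255; 0 0 0 0 0 0 255"
}}

```text
time_s: 9.4
position: [0.4872, 0.129, 0.063]
tool_rot: [[0.993, 0.122, 0.001], [0.122, -0.993, 0.0], [0.001, -0.0, -1.0]]
ft_force: [-1.2, -0.2, 6.1]
grip_width: 0.0132
gripper_force: 61.7
```

Call:
{"fn": "jog_arm", "kwargs": {
  "plan": "0 0 0 0 0 -0.04 255; 0 0 0 0 0 0 200; 0 0 0 0 0 0 150; 0 0 0 0 0 0 100; 0 0 0 0 0 0 100; 0 0 0 0 0 0 100; 0 0 0 0 0 -2 100; 0 0 0 0 0 -3 100; 0 0 0 0 0 -3 100; 0 0 0 0 0 -3 100",
  "grip_force": 20
}}

```text
time_s: 10.23
position: [0.4866, 0.1289, 0.1741]
tool_rot: [[0.993, 0.122, -0.001], [0.122, -0.993, 0.0], [-0.001, -0.0, -1.0]]
ft_force: [0.2, 0.8, 0.0]
grip_width: 0.0522
gripper_force: 0.0
```

Call:
{"fn": "jog_arm", "kwargs": {
  "plan": "0 0 0 -2 2 -2 0; 0 0 0 -2 2 -2 0; 0 0 0 0 3 0 0; 0 0 0 0 0 0 0; 0 0 0 0 0 0 0"
}}

```text
time_s: 10.65
position: [0.4558, 0.0536, 0.213]
tool_rot: [[0.993, 0.12, 0.001], [0.12, -0.993, 0.0], [0.001, 0.0, -1.0]]
ft_force: [0.4, 0.1, -0.1]
grip_width: 0.0852
gripper_force: 0.0
```

```bash
python3 - <<'E'
from h import *
o=env.observe(); print(o["position"],o["ft_force"],np.round(o["q"],1))
def fit(P,c,r,z,tol=.004):
    m=(np.hypot(P[:,0]-c[0],P[:,1]-c[1])<r)&(abs(P[:,2]-z)<tol); Q=P[m]
    A=np.c_[Q[:,:2]-c,np.ones(len(Q))]; return np.round(np.linalg.lstsq(A,Q[:,2],rcond=None)[0],4)
for c in("scene","side","wrist"):
    d=cam(c); save(d,c+"3"); P,u,v=cloud(d); p=np.array([.487,.129])
    print(c,"plate",rect(P,p,.1,.038,.048)," bar",rect(P,p,.05,.086,.1), "base",rect(P,p,.11,.006,.016)," tilt",fit(P,p,.09,.0439),"table/base",fit(P,p,.1,.012,.003))
    print("tray handle",rect(P,(.544,-.365),.04,.038,.06))
E
```

```text
[0.45578172 0.05362957 0.21302939] [ 0.44730549  0.08786722 -0.05182527] [-8.1 13.6 89.8  0.  76.5 75. ]
scene plate (849, array([485.8, 125.4, 122.4, 112.6,   6.3]), np.float64(43.6))  bar (99, array([485.7, 126.4,  60.4,  14. ,   5.8]), np.float64(90.4)) base (533, array([484.3, 127.1, 129.6, 122.5,   7.1]), np.float64(11.8))  tilt [0.0007 0.0027 0.0438] table/base [0.0023 0.0028 0.0121]
tray handle (93, array([ 544.1, -364.1,   18.6,   19.2,   86.9]), np.float64(45.4))
side plate (485, array([483.2, 125.3, 126.8, 115. ,   6.5]), np.float64(43.4))  bar (54, array([483.1, 124.6,  60.5,  18.1,   9.6]), np.float64(90.9)) base (347, array([458.2,  99.4, 105.7, 172.8,  48.4]), np.float64(11.2))  tilt [-0.0035  0.0022  0.0437] table/base [-0.002  -0.0047  0.0115]
tray handle (48, array([ 542.7, -366. ,   19.7,   20.9,   87.5]), np.float64(44.0))
wrist plate (10372, array([486.6, 128.4, 119.4, 113.6,   7. ]), np.float64(43.9))  bar (1202, array([487. , 128.7,  59.1,  15.3,   6.7]), np.float64(91.6)) base (960, array([465.5, 125.2, 173.7, 119. ,   7.2]), np.float64(12.1))  tilt [-0.0036 -0.0027  0.044 ] table/base [ 0.0015 -0.0043  0.0119]
tray handle 0
```

View pics/wrist3.png

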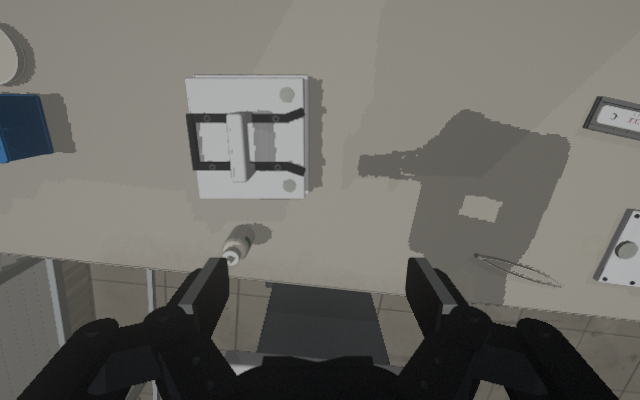

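Call:
{"fn": "jog_arm", "kwargs": {
  "plan": "0 0 0 0.4 2.5 0 0; 0 0 0 0.4 3.8 0 0; 0 0 0 0.4 4 0 0; 0 0 0 0.5 4 0 0; 0 0 0 0.5 4 0 0; 0 0 0 0.4 4 0 0; 0 0 0 0.4 4 0 0; 0 0 0 0.4 4 0 0; 0 0 0 0.4 4 0 0; 0 0 0 0.4 4 0 0"
}}

```text
time_s: 11.63
position: [0.5448, -0.3215, 0.2121]
tool_rot: [[0.992, 0.123, -0.001], [0.123, -0.992, 0.001], [-0.001, -0.001, -1.0]]
ft_force: [0.4, 0.2, 0.1]
grip_width: 0.0856
gripper_force: 0.0
```

Call:
{"fn": "jog_arm", "kwargs": {
  "plan": "0 0 -7 0 2 0 0; 0 0 -7 0 0 0 0; 0 0 -7 0 0 0 0; 0 0 -7 0 0 0 0; 0 0 -7 0 0 0 0; 0 0 -7 0 0 0 0; 0 0 -7 0 0 0 0; 0 0 -7 0 0 0 0; 0 0 -7 0 0 0 0; 0 0 -7 0 0 0 0"
}}

```text
time_s: 12.47
position: [0.5473, -0.3393, 0.212]
tool_rot: [[0.218, 0.976, -0.001], [0.976, -0.218, 0.001], [0.001, -0.001, -1.0]]
ft_force: [0.1, -1.0, 0.1]
grip_width: 0.0855
gripper_force: 0.0
```

Call:
{"fn": "jog_arm", "kwargs": {
  "plan": "0 0 -7 0 0 0 0; 0 0 0 0 0 0 0; 0 0 0 0 0 0 0"
}}

```text
time_s: 12.72
position: [0.5471, -0.3396, 0.2123]
tool_rot: [[0.107, 0.994, -0.001], [0.994, -0.107, 0.001], [0.001, -0.001, -1.0]]
ft_force: [-0.1, -0.1, 0.1]
grip_width: 0.0857
gripper_force: 0.0
```

```bash
python3 - <<'E'
from h import *
o=env.observe(); print(o["position"],np.round(o["tool_rot"],3),np.round(o["q"],1),o["time_s"])
d=cam("wrist"); save(d,"w4"); P,u,v=cloud(d)
print("handle top",rect(P,(.546,-.363),.03,.038,.06))
print("handle+tray",rect(P,(.55,-.30),.1,.003,.012))
m=models.outline_of("wrist","tray_handle"); 
for r in m[:2]:
    M=r["region"]; Q,_,_=cloud(d,M); print(round(r["confidence"],2),r["bbox"],rect(Q,(.55,-.3),.12,.001,.012))
m=models.outline_of("wrist","cassette_center")
for r in m[:2]:
    Q,_,_=cloud(d,r["region"]); print(round(r["confidence"],2),r["bbox"],rect(Q,(.55,-.28),.1,.004,.02))
E
```

```text
[ 0.54705913 -0.33959895  0.21227105] [[ 0.107  0.994 -0.001]
 [ 0.994 -0.107  0.001]
 [ 0.001 -0.001 -1.   ]] [-42.3  32.2  59.7   0.   88.1 -36.2] 12.7167
handle top (292, array([ 546.1, -363.5,   18.2,   17.6,   87.8]), np.float64(46.2))
handle+tray (3637, array([ 554.6, -323.2,  153.4,  147.3,   45.3]), np.float64(6.3))
0.82 [316.6, 141.1, 36.6, 137.6] (2392, array([ 552.4, -302.4,  140.7,   35.5,   85.6]), np.float64(5.0))
0.87 [314.9, 110.9, 20.4, 68.2] (1157, array([ 554.4, -274.2,   69.3,   19.4,   84.9]), np.float64(7.0))
```

View pics/w4.png

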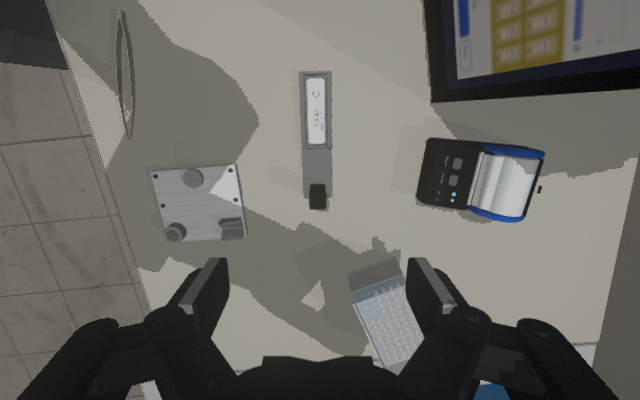

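```bash
python3 - <<'E'
from h import *
for c in("scene","wrist"):
    d=cam(c); P,u,v=cloud(d)
    if c=="wrist": P=P[v<255]
    for n,m in (("printer",(P[:,0]>.575)&(P[:,0]<.8)&(abs(P[:,1]+.363)<.06)),("box",(P[:,1]<-.385)&(P[:,1]>-.6)&(abs(P[:,0]-.547)<.07))):
        Q=P[m&(P[:,2]>.015)&(P[:,2]<.14)]
        print(c,n,len(Q),np.round([Q[:,0].min(),Q[:,1].max(),Q[:,2].max()],3) if len(Q) else "")
E
```

```text
scene printer 1751 [ 0.658 -0.316  0.068]
scene box 2685 [ 0.569 -0.468  0.067]
wrist printer 8041 [ 0.661 -0.314  0.069]
wrist box 0
```

Call:
{"fn": "jog_arm", "kwargs": {
  "plan": "0 0 -1.5 0 0 0 60; 0 0 0 -2.36 0.16 0 60; 0 0 0 0 0 3.5 60; 0 0 0 0 0 4 60; 0 0 0 0 0 4 60; 0 0 0 0 0 3.5 60; 0 0 0 0 0 2.5 60; 0 0 0 0 0 1.5 60; 0 0 0 0 0 0.7 60; 0 0 0 0 0 0 60",
  "grip_force": 30
}}

```text
time_s: 13.8
position: [0.5459, -0.3636, 0.0144]
tool_rot: [[0.079, 0.997, -0.002], [0.997, -0.079, 0.002], [0.002, -0.002, -1.0]]
ft_force: [0.5, 1.1, -0.8]
grip_width: 0.065
gripper_force: 0.0
```

Call:
{"fn": "jog_arm", "kwargs": {
  "plan": "0 0 0 0 0 0 130; 0 0 0 0 0 0 160; 0 0 0 0 0 0 180; 0 0 0 0 0 0 200; 0 0 0 0 0 0 220; 0 0 0 0 0 0 255; 0 0 0 0 0 0 255; 0 0 0 0 0 0 255",
  "grip_force": 30
}}

```text
time_s: 14.47
position: [0.5466, -0.3644, 0.017]
tool_rot: [[0.078, 0.997, 0.001], [0.997, -0.078, -0.001], [-0.001, 0.001, -1.0]]
ft_force: [-1.9, 0.4, 6.4]
grip_width: 0.0176
gripper_force: 30.4
```

Call:
{"fn": "jog_arm", "kwargs": {
  "plan": "0 0 0 0 0 -0.3 255; 0 0 0 0 0 -0.6 255; 0 0 0 0 0 -1 255; 0 0 0 0 0 -1.5 255; 0 0 0 0 0 -1.5 255; 0 0 0 0 0 -1 255; 0 0 0 0 0 -0.6 255; 0 0 0 0 0 -0.3 255; 0 0 0 0 0 0 255; 0 0 0 0 0 0 255"
}}

```text
time_s: 15.3
position: [0.5461, -0.3638, 0.0833]
tool_rot: [[0.079, 0.997, -0.001], [0.997, -0.079, 0.001], [0.001, -0.001, -1.0]]
ft_force: [-0.3, -0.5, -0.8]
grip_width: 0.0179
gripper_force: 29.5
```

```bash
cat >> h.py <<'E'
def traypose(c="wrist"):
    """tray seen by camera c: rect, plane tilt along/across, cassette rect"""
    o=env.observe(); p=np.array(o["position"]); R=np.array(o["tool_rot"]); d=cam(c); P,u,v=cloud(d)
    L=(P-p)@R   # tool axes: x nose, y right, z down
    zf=-(P[:,2]-p[2])
    m=(L[:,0]>.014)&(L[:,0]<.05)&(abs(L[:,1])<.014)&(abs(L[:,2]-.0115)<.012); F=P[m]   # floor behind pocket
    m2=(L[:,0]>.0)&(L[:,0]<.135)&(abs(L[:,1])<.022)&(L[:,2]>-.002)&(L[:,2]<.03); T=P[m2]
    out=dict(n=len(F),floor=np.round(np.median(F[:,2])*1000,1) if len(F) else None)
    if len(T)>50:
        r=cv2.minAreaRect((T[:,:2]*1000).astype(np.float32)); out["rect"]=np.round([*r[0],*r[1],r[2]],1)
        Q=L[m2]; A=np.c_[Q[:,:2],np.ones(len(Q))]; out["fit"]=np.round(np.linalg.lstsq(A,T[:,2],rcond=None)[0],4)
        h=np.histogram(T[:,2]*1000-p[2]*1000,bins=np.arange(-30,3,2)); out["h"]=h[0]
    w=models.outline_of(c,"cassette_center")
    for r in w[:1]:
        Q,_,_=cloud(d,r["region"]); q=cv2.minAreaRect((Q[:,:2]*1000).astype(np.float32)); out["cas"]=np.round([*q[0],*q[1],q[2],np.median(Q[:,2])*1000],1)
        QL=(Q-p)@R; A=np.c_[QL[:,:2],np.ones(len(QL))]; out["casfit"]=np.round(np.linalg.lstsq(A,Q[:,2],rcond=None)[0],4)
    return d,out
E
python3 - <<'E'
from h import *
o=env.observe(); print(o["position"],np.round(o["tool_rot"],4).tolist())
d,out=traypose("wrist"); print(out); save(d,"w5")
d,out=traypose("scene"); print(out)
E
```

```text
[ 0.54606871 -0.36383677  0.08326419] [[0.0785, 0.9969, -0.0007], [0.9969, -0.0785, 0.0007], [0.0006, -0.0008, -1.0]]
{'n': 3440, 'floor': np.float64(70.7), 'rect': array([ 551.8, -302.3,  119. ,   34.4,   86.2]), 'fit': array([0.0213, 0.0039, 0.0712]), 'h': array([   0,    0,    0,    0,    0,    0,    0,   86, 5719, 3896, 6537,
        654,   48,   57,   58,   61]), 'cas': array([ 352.9, -245.6,   73.4,   15.8,   67.3,    4.8]), 'casfit': array([-0.0574,  0.2146,  0.0533])}
{'n': 159, 'floor': np.float64(70.1), 'rect': array([ 550.6, -298.5,  130.6,   36.5,   85.8]), 'fit': array([0.0258, 0.0354, 0.07  ]), 'h': array([  0,   0,   0,   0,   0,   0,   6,  63, 249, 224, 238,  18,   0,
         0,   0,   0]), 'cas': array([ 554.1, -274.9,   66.6,   22.9,   87.5,   72.7]), 'casfit': array([0.0028, 0.002 , 0.0725])}
```

Call:
{"fn": "jog_arm", "kwargs": {
  "plan": "0 0 -2 0 0 0 255; 0 0 -4 0 0 0 255; 0 0 -3.5 0 0 0 255; 0 0 -2 1 0.12 0 255; 0 0 0 2 0 0 255; 0 0 0 3 0 0 255; 0 0 0 3 0 0 255; 0 0 0 3.5 0 0 255; 0 0 0 3.5 0 0 255; 0 0 0 3.5 0 0 255"
}}

```text
time_s: 16.33
position: [0.5233, -0.1681, 0.0837]
tool_rot: [[-0.121, 0.993, -0.0], [0.993, 0.121, 0.0], [0.0, -0.0, -1.0]]
ft_force: [0.3, -0.1, -0.1]
grip_width: 0.0176
gripper_force: 29.5
```

Call:
{"fn": "jog_arm", "kwargs": {
  "plan": "0 0 0 3.3 0 0 255; 0 0 0 2.5 0 0 255; 0 0 0 1.7 0 0 255; 0 0 0 0.9 0 0.3 255; 0 0 0 0.4 0 0.5 255; 0 0 0 0 0 0.4 255; 0 0 0 0 0 0.2 255; 0 0 0 0 0 0 255; 0 0 0 0 0 0 255"
}}

```text
time_s: 17.08
position: [0.5134, -0.0839, 0.0695]
tool_rot: [[-0.121, 0.993, -0.0], [0.993, 0.121, 0.0], [0.0, -0.0, -1.0]]
ft_force: [0.0, -0.4, 0.5]
grip_width: 0.0171
gripper_force: 29.5
```

```bash
python3 - <<'E'
from h import *
o=env.observe(); print(o["position"],np.round(o["tool_rot"],4).tolist(),o["time_s"],o["ft_force"])
for c in("wrist","scene"):
    d,out=traypose(c); out.pop("h"); print(out); P,u,v=cloud(d)
    save(d,c+"6")
    s=np.array([.487,.129]); print(c,"plate",rect(P,s,.075,.0395,.047)," bar",rect(P,s,.05,.086,.1),"rails",rect(P,s,.075,.049,.0545))
E
```

```text
[ 0.51343831 -0.08385759  0.06952491] [[-0.1206, 0.9927, -0.0003], [0.9927, 0.1206, 0.0001], [0.0001, -0.0003, -1.0]] 17.0833 [ 0.03728434 -0.44687093  0.47006155]
{'n': 3451, 'floor': np.float64(56.9), 'rect': array([506.8, -22.9,  34.6, 119. ,   7.6]), 'fit': array([0.0204, 0.0036, 0.0575]), 'cas': array([503.7,   3.7,  20.2,  64.8,   7.6,  59.6]), 'casfit': array([-0.0027,  0.0069,  0.0597])}
wrist plate 0  bar 0 rails 0
{'n': 77, 'floor': np.float64(56.9), 'rect': array([504.4, -18. ,  36.8, 132.6,   6.1]), 'fit': array([0.0185, 0.0351, 0.0573])}
scene plate (776, array([485.1, 126.8, 121.2, 114.3,   7.3]), np.float64(43.7))  bar (94, array([484.2, 126.9,  60.5,  14.9,   6.1]), np.float64(91.1)) rails (162, array([483.8, 127.9,  65.4, 114.2,   8. ]), np.float64(51.2))
```

View pics/wrist6.png

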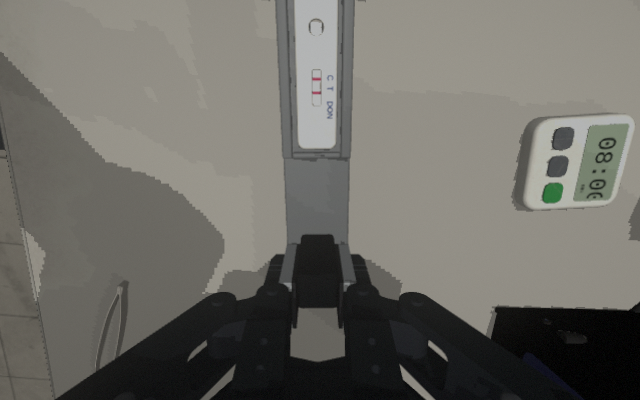

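Call:
{"fn": "jog_arm", "kwargs": {
  "plan": "0 0 0 0 -0.1 0.25 255; 0 0 0 0 0 0.3 255; 0 0 0 0 0 0.1 255; 0 0 0 0.5 0 0 255; 0 0 0 1 0 0 255; 0 0 0 1 0 0 255; 0 0 0 1 0 0 255; 0 0 0 0.5 0 0 255; 0 0 0 0 0 0 255; 0 0 0 0 0 0 255"
}}

```text
time_s: 18.12
position: [0.5075, -0.043, 0.0634]
tool_rot: [[-0.123, 0.992, 0.0], [0.992, 0.123, -0.0], [-0.0, 0.0, -1.0]]
ft_force: [-0.1, 0.1, -0.3]
grip_width: 0.0175
gripper_force: 29.5
```

```bash
python3 - <<'E'
from h import *
o=env.observe(); print(o["position"],o["ft_force"])
a=cam("scene");b=cam("side")
A=cv2.resize(a["pixels"][130:230,190:350],None,fx=4.5,fy=4.5)[:,:,::-1]; cv2.imwrite("pics/s7.png",A[:450])
P,u,v=cloud(a); s=np.array([.487,.129]); print("plate",rect(P,s,.075,.0395,.047)," bar",rect(P,s,.05,.086,.1))
E
```

```text
[ 0.50754091 -0.04297133  0.06341955] [-0.09105328  0.13538858 -0.26586281]
plate (642, array([485.5, 119.5, 120.7, 125.4,   7.2]), np.float64(43.7))  bar (96, array([484.2, 126.7,  57.2,  14.1,   7.1]), np.float64(90.8))
```

View pics/s7.png

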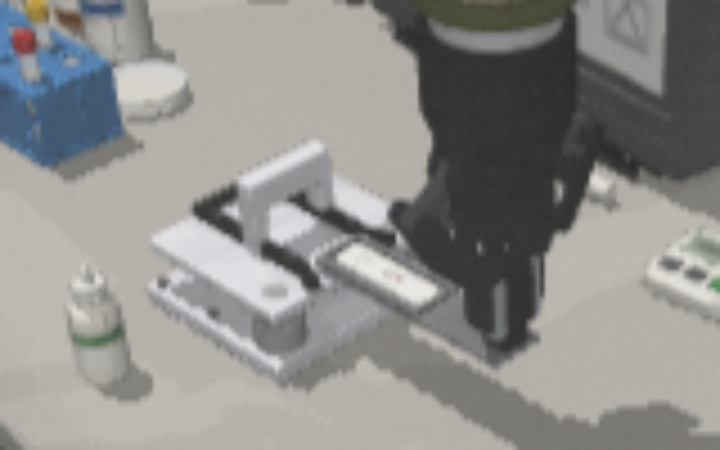

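Call:
{"fn": "jog_arm", "kwargs": {
  "plan": "0 0 0 0.5 0.05 0 255; 0 0 0 0.8 0 0.1 255; 0 0 0 0.9 0 0 255; 0 0 0 0.9 0 0 255; 0 0 0 0.5 0 0 255; 0 0 0 0 0 0 255; 0 0 0 0 0 0 255"
}}

```text
time_s: 18.8
position: [0.5036, -0.0072, 0.0624]
tool_rot: [[-0.123, 0.992, 0.0], [0.992, 0.123, -0.0], [-0.0, 0.0, -1.0]]
ft_force: [0.7, -0.4, -1.1]
grip_width: 0.0174
gripper_force: 29.5
```

Call:
{"fn": "jog_arm", "kwargs": {
  "plan": "0 0 0 0.5 0 0 255; 0 0 0 0.9 0 0 255; 0 0 0 0.9 0 0 255; 0 0 0 0.9 0 0 255; 0 0 0 0.7 0 0 255; 0 0 0 0.4 0 0 255; 0 0 0 0 0 0 255; 0 0 0 0 0 0 255; 0 0 0 0 0 0 255"
}}

```text
time_s: 19.55
position: [0.4985, 0.0349, 0.0623]
tool_rot: [[-0.122, 0.993, 0.0], [0.993, 0.122, -0.0], [-0.0, 0.0, -1.0]]
ft_force: [-0.0, 0.7, -1.1]
grip_width: 0.0176
gripper_force: 29.5
```

Call:
{"fn": "jog_arm", "kwargs": {
  "plan": "0 0 0 0.4 0 0.05 255; 0 0 0 0.4 0 0.05 255; 0 0 0 0.2 0 0.03 255; 0 0 0 0.1 0 0 255; 0 0 0 0 0 0 255; 0 0 0 0 0 0 255"
}}

```text
time_s: 20.05
position: [0.497, 0.046, 0.061]
tool_rot: [[-0.122, 0.993, 0.0], [0.993, 0.122, -0.0], [-0.0, 0.0, -1.0]]
ft_force: [-0.5, 0.6, -1.0]
grip_width: 0.0173
gripper_force: 29.5
```

Call:
{"fn": "jog_arm", "kwargs": {
  "plan": "0 0 0 0.05 0 0.03 255; 0 0 0 0.05 0 0 255; 0 0 0 0 0 0 255; 0 0 0 0 0 0 255"
}}

```text
time_s: 20.38
position: [0.4969, 0.047, 0.0607]
tool_rot: [[-0.122, 0.993, -0.0], [0.993, 0.122, 0.0], [0.0, -0.0, -1.0]]
ft_force: [0.7, -0.4, -0.6]
grip_width: 0.0178
gripper_force: 29.5
```

Call:
{"fn": "jog_arm", "kwargs": {
  "plan": "0 0 0 0.05 0 0.02 255; 0 0 0 0.05 0 0 255; 0 0 0 0 0 0 255; 0 0 0 0 0 0 255"
}}

```text
time_s: 20.72
position: [0.4969, 0.0478, 0.0606]
tool_rot: [[-0.122, 0.993, 0.0], [0.993, 0.122, -0.0], [-0.0, 0.0, -1.0]]
ft_force: [-0.0, -2.2, 0.8]
grip_width: 0.0176
gripper_force: 29.7
```

Call:
{"fn": "jog_arm", "kwargs": {
  "plan": "0 0 0 0.03 0 0.02 255; 0 0 0 0 0 0 255; 0 0 0 0 0 0 255"
}}

```text
time_s: 20.97
position: [0.497, 0.0479, 0.0606]
tool_rot: [[-0.122, 0.993, 0.001], [0.993, 0.122, -0.001], [-0.001, 0.001, -1.0]]
ft_force: [-0.3, -4.9, 3.6]
grip_width: 0.0176
gripper_force: 30.2
```

Call:
{"fn": "jog_arm", "kwargs": {
  "plan": "0 0 0 0 0 -0.03 255; 0 0 0 -0.02 0 0 255; 0 0 0 0 0 0 255",
  "grip_force": 20
}}

```text
time_s: 21.22
position: [0.4968, 0.0479, 0.0606]
tool_rot: [[-0.122, 0.993, 0.0], [0.993, 0.122, -0.0], [-0.0, 0.0, -1.0]]
ft_force: [0.0, -3.8, 1.3]
grip_width: 0.0175
gripper_force: 29.8
```

Call:
{"fn": "jog_arm", "kwargs": {
  "plan": "0 0 0 0 0 0 210; 0 0 0 0 0 0 180; 0 0 0 0 0 0 150; 0 0 0 0 0 0 120; 0 0 0 0 0 0 100; 0 0 0 0 0 0 100; 0 0 0 0 0 -1 100; 0 0 0 0 0 -2.5 100; 0 0 0 0 0 -2.5 100; 0 0 0 0 0 -2.5 100"
}}

```text
time_s: 22.05
position: [0.4964, 0.0482, 0.1465]
tool_rot: [[-0.122, 0.993, -0.001], [0.993, 0.122, 0.0], [0.0, -0.001, -1.0]]
ft_force: [0.0, 0.1, -0.5]
grip_width: 0.0518
gripper_force: 0.0
```

Call:
{"fn": "jog_arm", "kwargs": {
  "plan": "0 0 0 -2 0 -3 60; 0 0 0 -2 0 -3 0; 0 0 0 0 0 0 0; 0 0 0 0 0 0 0"
}}

```text
time_s: 22.38
position: [0.5021, 0.0078, 0.2067]
tool_rot: [[-0.12, 0.993, 0.003], [0.993, 0.12, -0.0], [-0.001, 0.003, -1.0]]
ft_force: [-0.3, 0.3, -0.9]
grip_width: 0.0852
gripper_force: 0.0
```

```bash
python3 - <<'E'
from h import *
o=env.observe(); print(o["position"],o["ft_force"],o["time_s"])
s=np.array([.4868,.1288]); R=np.array([[.9925,-.1219],[.1219,.9925]])
for c in("scene","side","wrist"):
    d=cam(c); save(d,c+"8"); P,u,v=cloud(d); L=P.copy(); L[:,:2]=(P[:,:2]-s)@R
    m=(abs(L[:,0])<.058)&(abs(L[:,0])>.03)&(abs(L[:,1])<.054)&(abs(P[:,2]-.0439)<.004)
    Q=L[m]; A=np.c_[Q[:,:2],np.ones(len(Q))]
    print(c,"plate tilt",np.round(np.linalg.lstsq(A,Q[:,2],rcond=None)[0],4),"bar",rect(L,(0,0),.05,.086,.1),"handle",rect(L,(0,-.081),.03,.085,.1),"plate",rect(L,(0,.02),.065,.040,.047))
    for r in models.outline_of(c,"cassette_center")[:1]:
        Q,_,_=cloud(d,r["region"]); Q[:,:2]=(Q[:,:2]-s)@R; print("  cas",round(r["confidence"],2),rect(Q,(0,0),.2,.04,.07))
    # nose rim / stop gap profile along channel centre
    if c=="wrist":
        k=(abs(L[:,0])<.012)&(L[:,1]>.03)&(L[:,1]<.062)&(P[:,2]<.07)
        for y in np.arange(.036,.062,.001):
            q=P[k&(abs(L[:,1]-y)<.0005),2]; print(f"{y*1000:.0f}:{np.median(q)*1000:.1f}" if len(q) else f"{y*1000:.0f}:-",end=" ")
w=cv2.imread("pics/wrist8.png"); a=cv2.imread("pics/scene8.png")
cv2.imwrite("pics/c8.png",np.vstack([cv2.resize(a[140:220,200:340],(560,320)),cv2.resize(w[0:260,150:490],(560,280))[:280]]))
E
```

```text
[0.50210379 0.00776304 0.20669784] [-0.26742797  0.3123597  -0.8557587 ] 22.3833
scene plate tilt [-0.0031 -0.0046  0.0437] bar (93, array([-2.2, -0.3, 59.8, 16.1,  2.6]), np.float64(90.9)) handle (42, array([ -0.9, -83.3,  17.1,  18.1,   0.2]), np.float64(89.5)) plate (333, array([ -7.5,   3.6,  90.1, 127.2,  68.9]), np.float64(43.7))
  cas 0.72 (687, array([ -1.8,  -3.7, 114. , 122. ,  88.4]), np.float64(44.2))
side plate tilt [-0.0041  0.0006  0.0434] bar (55, array([-4.5, -2.4, 58.2, 15.8,  0.9]), np.float64(89.8)) handle (22, array([ -1.6, -82.8,  15.2,  23.3,   3.7]), np.float64(88.6)) plate (166, array([ -9.6,   2.5,  86.4, 121.5,  73.3]), np.float64(43.7))
  cas 0.51 3
wrist plate tilt [-0.0019 -0.0017  0.0439] bar (1648, array([-0.1, -0. , 59.8, 14.1,  0.1]), np.float64(91.6)) handle (458, array([  1.8, -81. ,  17.7,  17.3,   0.8]), np.float64(89.8)) plate (5988, array([ -0.4,  -3.1,  83.8, 120.5,  89.9]), np.float64(43.9))
  cas 0.84 (1268, array([ 1.5,  6.2, 20.8, 63.1,  0.8]), np.float64(50.5))
36:50.6 37:49.7 38:46.7 39:- 40:- 41:- 42:- 43:- 44:- 45:- 46:- 47:- 48:- 49:- 50:- 51:- 52:- 53:- 54:- 55:- 56:- 57:- 58:- 59:- 60:- 61:-
```

View pics/c8.png

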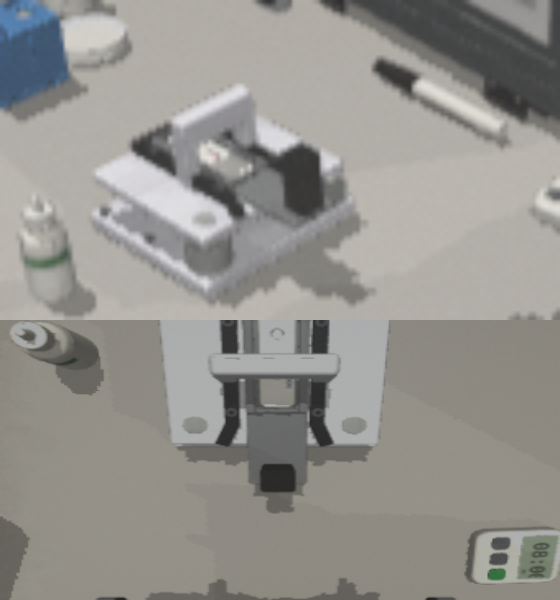

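Call:
{"fn": "jog_arm", "kwargs": {
  "plan": "0 0 0 2.5 0 0 0; 0 0 0 3.5 0 0 0; 0 0 0 3.5 0 0 0; 0 0 0 2.5 0 0 0; 0 0 0 0 0 0 0; 0 0 0 0 0 0 0"
}}

```text
time_s: 23.18
position: [0.4866, 0.1286, 0.2051]
tool_rot: [[-0.125, 0.992, -0.001], [0.992, 0.125, -0.0], [-0.0, -0.001, -1.0]]
ft_force: [0.4, -0.8, -0.2]
grip_width: 0.0854
gripper_force: 0.0
```

```bash
python3 - <<'E'
from h import *
o=env.observe(); print(o["position"],o["time_s"])
s=np.array([.4868,.1288]); R=np.array([[.9925,-.1219],[.1219,.9925]])
d=cam("wrist"); save(d,"wrist9"); P,u,v=cloud(d); L=P.copy(); L[:,:2]=(P[:,:2]-s)@R
print("bar",rect(L,(0,0),.05,.086,.1),"handle",rect(L,(0,-.081),.03,.085,.1))
g=d["pixels"].mean(2)
for y in np.arange(.030,.062,.001):
    k=(abs(L[:,0]-.001)<.010)&(abs(L[:,1]-y)<.0005)&(P[:,2]<.07); q=P[k,2]
    print(f"{y*1000:.0f}:{np.median(q)*1000:.1f}/{np.median(g[v[k],u[k]]):.0f}" if len(q) else f"{y*1000:.0f}:-",end=" ")
w=d["pixels"][:,:,::-1]; k=(abs(L[:,0])<.06)&(abs(L[:,1])<.09)&(P[:,2]>.03)
a,b,c,e=u[k].min(),u[k].max(),v[k].min(),v[k].max(); w=w[c:e,a:b]; f=min(800/w.shape[1],600/w.shape[0]); cv2.imwrite("pics/c9.png",cv2.resize(w,None,fx=f*.99,fy=f*.99))
E
```

```text
[0.48655496 0.12861984 0.2051379 ] 23.1833
bar (1065, array([ 0.5,  0.2, 59.2, 13.9,  0.3]), np.float64(91.6)) handle (343, array([  2.1, -81. ,  17.5,  19. ,   0.7]), np.float64(89.9))
30:51.0/180 31:51.0/180 32:50.6/181 33:51.0/180 34:50.6/180 35:50.9/181 36:50.8/180 37:50.8/180 38:50.9/180 39:50.6/181 40:50.9/180 41:50.6/180 42:50.8/180 43:49.1/145 44:48.3/106 45:48.1/92 46:48.2/76 47:51.4/86 48:52.1/102 49:51.4/100 50:52.3/65 51:52.1/47 52:52.0/48 53:52.1/48 54:51.9/48 55:50.6/50 56:38.4/89 57:18.8/134 58:18.0/133 59:12.5/143 60:1.1/130 61:0.3/142
```

View pics/c9.png

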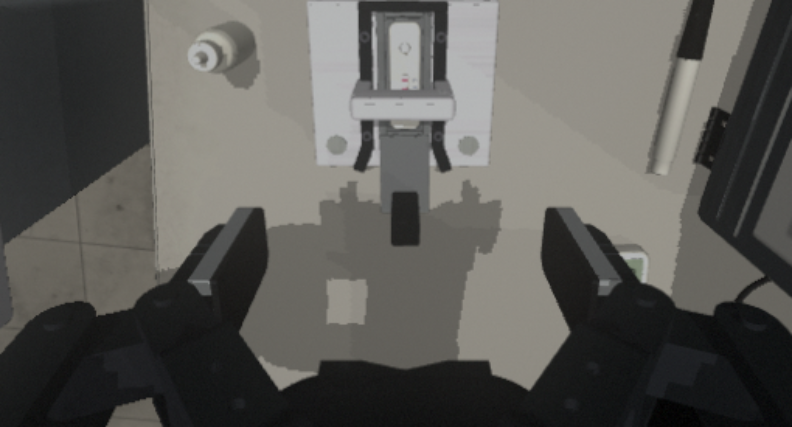

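The crop shows the tray nose flush against the stop bar, with no gap at y ≈ 50 mm. The cassette (405,50) lies in its pocket and the stage sits level at its seated height, with the gripper clear, so I'm handing the job in.

```bash
python3 -c "
from rig import job
print(job.close_job())"
```

```text
the job is handed in; nothing more can be done
None
```

The stage top is seated and released on the larger base, the tray is home against the stop with the cassette in its pocket, and the job is handed in at about 23 s (no verdict was returned).

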